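Unload the board-test jig

TASK

Feel for the release button on the board-test jig's sloping front and press it until the lid springs fully open, without ramming the button against its stop. Then lay the separator sheet flat on the module already in the stacking tray, between the corner angles, and after that set the tested module from the jig down flat on the separator, lengthways like the one below and without dropping it. Leave the lid open, and do not disturb the loose things lying about.

Things in the scene. Friction and masses are not known exactly. Their poses are not given: they have to be found in the camera images.
- jig: Board-test jig, fixed: box 170 (x) x 230 (y) x 75 mm, lid on top, console in front. Origin: its centre, on the bench; x points from front to back, y left, z up. Button: spring force 4.5 N at first, 7.5 N at its hard stop 6.5 mm in; the catch lets go about 5 mm in. Over 45 N on the jig is too hard. The lid then swings up and back: keep the hand in front, tilted along the button's axis.
- release_seat (a point): Where the button's axis meets the panel; jig axes, at (-121, 0, 40) mm in the jig. The panel slopes 40 deg, rising to the back: press along (sin 40, 0, -cos 40). The button is a black mushroom cap, 32 mm wide, faced with hard rubber (12 N/mm), alone mid-panel, screwed along its stem to suit the user: its top stands 14 to 32 mm out from the panel; find it by touch.
- lid (a joint): The jig's lid, grey frame with clear window, 170 x 230 x 18 mm, hinged at the back along the jig's y, at (85, 0, 77) mm in the jig. 0: shut and caught, cannot be lifted. Once released a spring swings it in about 1 s to its stop at 1.75 rad, leaning a little back, where it stays.
- nest (a point): Centre of the nest, under the tested module: (0, 0, 52) mm in the jig, jig axes. It is in a tub, inside 146 (x) x 206 (y) mm, floor 35 and wall tops 75 mm above the bench. The module lies on two rails, length along y, loosely kept by small blocks 8 mm up its sides, 47 to 63 mm from its middle, and at its ends; beside the middle of its long sides 40 mm is free for a finger, and 17 mm below.
- tested: Tested power module: aluminium base with a circuit board on it, 142 (x) x 58 (y) mm, 150 to 310 g. Origin: centre of its underside. Its straight edges (base and board) are 10 mm high; four brass standoffs near the corners and a black choke rise to 18 mm. Pick it up across y by the 10 mm edges, the fingertips not below its underside, as the separator under it is wider. Either way round is right.
- tray: Stacking tray, fixed: aluminium base 175 (x) x 90 (y) x 8 mm, origin at the centre of its underside, on the bench. Two cross rails carry the lowest module 20 mm above the bench. Four steel corner angles, 65 mm high, stand round a space 155 (x) x 71 (y) mm and reach 24 mm along its long sides from each end; between them the long sides are open. Tray and dispenser may change places.
- stacked: The module already in the tray, just like tested, length along the tray's x. Its underside is 20 mm and its standoffs' tops are 38 mm above the bench.
- separator: Separator sheet of stiff brown pressboard, 150 (x) x 66 (y) x 5 mm, origin at the centre of its underside, lying flat 40 mm above the bench on the dispenser. Its long edges overhang the aluminium block by 15 mm: lift it straight up by them. On the stacked module its underside comes 38 mm above the bench; the tested module's underside then comes at 43 mm.
- dispenser: Separator dispenser, fixed: base 185 (x) x 80 (y) x 6 mm, origin at the centre of its underside, a aluminium block 36 mm wide and 40 mm high along x, and a 66 mm high, 40 mm wide upright beyond each end of the sheet, 158 mm apart inside.
- multimeter: Bystander, leave alone: black multimeter, 150 x 75 x 40 mm, lying flat at the back of the bench. Origin under its middle.
- spool: Bystander, leave alone: solder spool, 60 mm in diameter, 54 mm high, standing. Origin under its middle.
- screwdriver: Bystander, leave alone: screwdriver, 200 mm long, lying near the robot. Origin under its middle.
- bottle: Bystander, leave alone: white bottle, 60 mm in diameter, 150 mm high, standing at the right. Origin under its middle.
- brush: Bystander, leave alone: brush, 170 mm long, lying to the left of the jig. Origin under its middle.
Things that resemble listed ones, but are neither listed nor needed, are in the scene too. Of the things shaped like the separator, the brown one is meant.

How it is judged:
By the outcome, as a careful person would: the job done as asked, in the order asked, and still so for the second after the job is handed in, with the robot touching nothing.
It also fails if it takes over 72 s, if anything falls off the work surface, if the arm or the gripper's body presses on something with over 40 N, if the wrist force passes 120 N, or if a joint passes its speed limit or range.

ROBOT

A 6-joint arm with a two-finger parallel gripper is mounted at the origin on the work surface. World frame = base frame: x ahead of the robot, y to its left, z up, the work surface at z = 0. Lengths are in m, angles in rad, forces in N, time in s.
With the tool pointing down it reaches from about 0.275 to 0.85 m from the base axis. Payload 19 kg.
Tool frame: the origin (TCP) lies on the centre line of the jaws, within the pads' length; the fingertips stand 22 mm ahead of it and the grasp point (between the pads) lies 3 mm ahead of it; z points along the fingers, y is the line along which they close (so a half turn about z gives the same grasp; the last joint's range is limited). The gripper opens to 85 mm and grips with 20 to 120 N. Pads are 22 mm wide; open, the fingers measure 114 mm over their backs; the gripper's body (76 mm by 85 mm) begins 54 mm behind the grasp point. The pads swing forward as they close: fully open they stand 13 mm farther back than shut.
Start: joints at [1.136, 0.15, 1.437, -0, 1.554, -0.134], TCP at [0.17, 0.549, 0.253] pointing down, gripper open.
Joint ranges: [-2.8, 2.8], [-0.68, 2.1], [0.12, 2.68], [-1.39, 4.53], [0.16, 2.79], [-2.81, 2.81]. Speed limits (rad/s): [1.89, 1.89, 2.22, 3.01, 3.01, 3.01].

INTERFACE

Orientations are given as a unit quaternion [x, y, z, w].
In Python, from rig import arm, claw, inverse_kinematics, status, viewer, order, nets gives the robot as it stands. Calls block until the motion is done:
- arm.move_ptp(position, orientation): joint-space move of the TCP to a pose.
- arm.line_to(position, vel=0.15, frame=None): straight line of the TCP; frame=None keeps the orientation; vel is the mean speed in m/s.
- arm.goto_joints(angles): joint-space move.
- claw.command_gripper(opening): finger opening in m; the grip force is fixed at half the most; returns when the fingers have stopped.
- arm.dwell(seconds).
- inverse_kinematics(position, orientation): joint angles nearest the present ones, or None.
- status.sense(): the state.
- viewer.capture(name): name is "side" or "top" or "wrist"; returns the picture (480x640x3 uint8, blue, green, red); there is no depth.
- viewer.get_calibration(name): a dict with "intrinsics" (3x3 intrinsics, pixels), "dist_coeffs" ([k1, k2, p1, p2, k3] as OpenCV has them; the pictures are not rectified), "T" (4x4, takes a point from camera to world coordinates); the wrist camera has in their place "mount" (4x4, takes a point from camera to tool coordinates, whose origin is the TCP and whose axes are the flange's). Camera axes: x right, y down, z forward; pixel columns grow to the right and rows downward; lengths in m; the calibration is good to about 2 mm. A picture is of the moment at which its call begins: read the wrist's pose just before it. get_calibration takes no time and is no camera call.
A pose or a line that the arm cannot do raises arm.PlanningError and nothing moves.
- order.sign_off(): hands the job in; it is judged then, once.
Trained networks look in the newest picture that a camera, given by its name, has taken for a name from the list of things; names that differ only in an ending like _2 or _b are one class to them, and where a whole thing is asked for, a point or a joint stands for the part that bears it (a point fixed in the world has none). Each returns a list of dicts, best first, with "p" (0 to 1); they miss things now and then, are a little off and sometimes report something else, mostly with a low value. They report only what shows in the picture. A call takes as long as a camera call. They do not tell look-alikes from the thing itself.
- nets.masks_of(camera, target): "mask" (480x640 bool, what is visible of it) and "box" ([left, top, width, height] in pixels, round what is visible of it).
The state is a dict: "t": time; "joints": joint angles; "joint_vel": joint speeds; "effort": joint torques, N m; "position": TCP position; "tcp_rot": TCP orientation; "ft_force": force on the tool from outside, world axes, zero at the start; "wrist_torque": the same for the moment, N m; "grip_width": finger opening in m; "finger_force": force on a finger pad.
Only numpy, scipy, OpenCV 4.12 (cv2) and the standard library are available. Lean on these libraries where they do the work, as an engineer would, in place of code of your own. Each camera call takes 0.05 s, during which the arm holds its last target. There are 200 camera calls.

## Working session

There is one attempt and no reset: what is moved stays moved. The work goes in short steps, each a Python script; the robot and the scene stay as the last script left them, time stands still between calls to the robot, and variables do not carry over. Pictures are saved under pics/ and viewed, at most 13 in all, crops included, and the job is handed in when it is done.

```bash
ls; mkdir -p pics
python3 - <<'E'
from rig import arm, claw, inverse_kinematics, status, viewer, order, nets
import cv2, numpy as np
for n in ("side","top"):
    im=viewer.capture(n); cv2.imwrite(f"pics/{n}0.png",im)
    c=viewer.get_calibration(n); print(n,np.round(c["T"],3).tolist(),np.round(c["intrinsics"],1).tolist(),c["dist_coeffs"])
    for t in ("jig","lid","release_seat","tested","tray","stacked","separator","dispenser","nest"):
        try:
            for d in nets.masks_of(n,t)[:4]:
                ys,xs=np.nonzero(d["mask"]); print(t,round(d["p"],2),d["box"],round(xs.mean()),round(ys.mean()))
        except Exception as e: print(t,e)
print(viewer.get_calibration("wrist")); s=status.sense(); print(s)
E
```

```text
pics
side [[0.967, -0.203, 0.157, 0.212], [-0.256, -0.719, 0.647, -1.029], [-0.018, -0.665, -0.747, 1.267], [0.0, 0.0, 0.0, 1.0]] [[577.3, 0.0, 322.5], [0.0, 577.3, 239.6], [0.0, 0.0, 1.0]] [0.05911733 0.         0.         0.         0.        ]
jig 0.73 [281.2, 144.7, 90.0, 83.0] 326 187
lid 0.91 [298.3, 147.5, 74.6, 58.1] 334 176
release_seat 0.75 [276.3, 147.0, 96.9, 82.8] 325 187
tray 0.62 [331.3, 249.5, 68.3, 43.2] 362 276
stacked 0.84 [333.5, 261.0, 55.6, 18.5] 363 270
stacked 0.73 [403.8, 329.6, 25.5, 35.7] 417 347
separator 0.77 [240.8, 352.6, 47.1, 62.5] 263 382
separator 0.62 [353.5, 308.4, 61.3, 34.8] 384 323
separator 0.41 [278.2, 147.8, 94.1, 78.4] 326 188
dispenser 0.69 [344.9, 304.5, 75.0, 50.9] 380 338
dispenser 0.22 [328.1, 250.6, 71.0, 41.0] 363 276
nest 0.84 [275.7, 147.1, 95.1, 80.5] 326 187
top [[-0.017, -0.986, 0.168, 0.277], [-1.0, 0.014, -0.017, 0.003], [0.015, -0.168, -0.986, 1.209], [0.0, 0.0, 0.0, 1.0]] [[476.1, 0.0, 321.2], [0.0, 476.1, 243.4], [0.0, 0.0, 1.0]] [-0.07657931  0.          0.          0.          0.        ]
jig 0.74 [167.1, 168.6, 100.5, 11
[... 1007 characters left out ...]
]])}
{'t': 1.0, 'joints': array([ 1.13598215e+00,  1.50511468e-01,  1.43741284e+00,  1.93663328e-05,
        1.55380939e+00, -1.33997656e-01]), 'joint_vel': array([ 0.00017189, -0.00038231,  0.00049819, -0.00203185, -0.0010083 ,
        0.00135627]), 'effort': array([-1.78872760e-03, -7.12838745e+01, -5.71067870e+01, -3.84001614e-04,
        1.09930461e-03, -1.07525210e-05]), 'position': array([0.17037027, 0.54914496, 0.25325363]), 'tcp_rot': array([ 1.49841959e-01,  9.88709959e-01, -6.49707991e-05, -2.90799213e-05]), 'ft_force': array([-0.20955544,  0.29285084, -0.20796386]), 'wrist_torque': array([0.00610849, 0.03533428, 0.04112828]), 'finger_force': 0.0, 'grip_width': 0.08527597312913265}
```

```bash
python3 -c "
import cv2
a=cv2.imread('pics/top0.png');b=cv2.imread('pics/side0.png')
cv2.imwrite('pics/top1.png',cv2.resize(a[130:400,130:500],(800,584),interpolation=cv2.INTER_CUBIC))
cv2.imwrite('pics/side1.png',cv2.resize(b[120:430,220:620],(774,600),interpolation=cv2.INTER_CUBIC))"
```

```text
(no output)
```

View pics/top1.png

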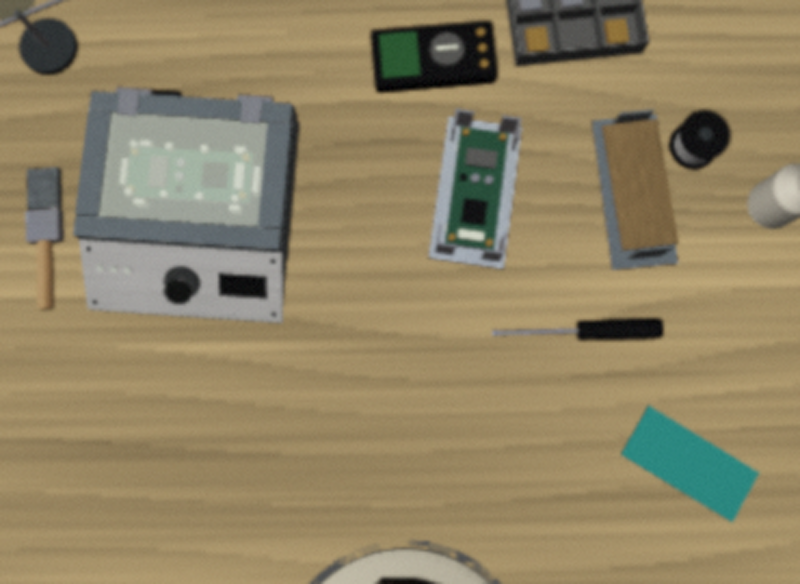

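View pics/side1.png

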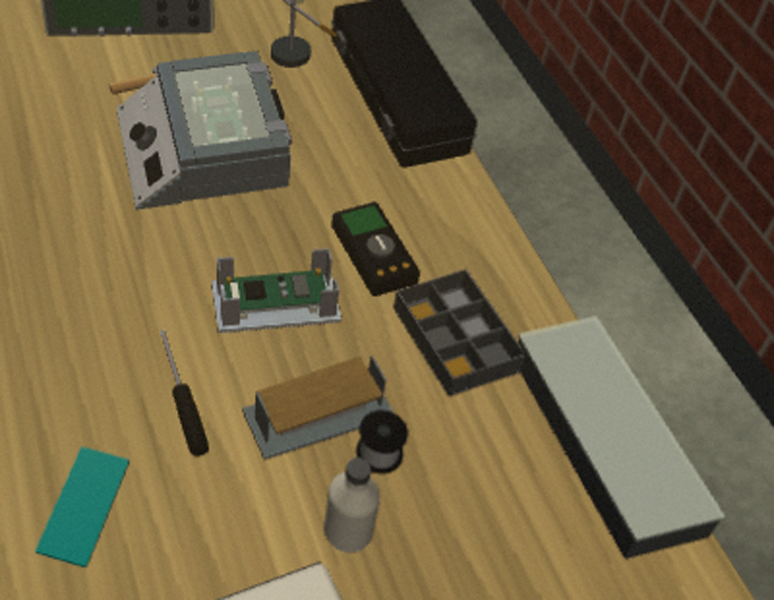

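The top view (crop scaled 2.16×) shows the jig at full-frame pixel (216,224) with the black button at (214,262), the tray with the stacked module at (350,216), and the brown sheet on the dispenser at (425,215). In the side view these are at (326,187), (363,270) and (384,323).

Possible mix-ups:
- **Separator:** brown sheet at top (425,215) or teal sheet at top (448,344). I choose the brown one, which lies on the dispenser.
- **Button:** black cap at (214,262) or black display at (242,262). I choose the round cap.
- **Tested module:** under the lid at (216,210), or the stacked one at (350,216).

```bash
cat > h.py <<'E'
from rig import arm, claw, inverse_kinematics, status, viewer, order, nets
import cv2, numpy as np
from scipy.optimize import minimize
from scipy.spatial.transform import Rotation as R
def cam(n, s=None):
    c=viewer.get_calibration(n)
    if n=="wrist":
        s=s or status.sense(); T=np.eye(4); T[:3,:3]=R.from_quat(s["tcp_rot"]).as_matrix(); T[:3,3]=s["position"]; T=T@c["mount"]
    else: T=c["T"]
    return T,c["intrinsics"],c["dist_coeffs"]
def proj(P,C):
    T,K,d=C; W=np.linalg.inv(T)
    return cv2.projectPoints(np.asarray(P,float).reshape(-1,1,3),cv2.Rodrigues(W[:3,:3])[0],W[:3,3],K,d)[0].reshape(-1,2)
def box(lx,ly,z0,z1): return np.array([[a*lx/2,b*ly/2,z] for a in(1,-1) for b in(1,-1) for z in(z0,z1)])
def place(M,q): # q x,y,yaw,z
    c,s=np.cos(q[2]),np.sin(q[2]); return M@np.array([[c,s,0],[-s,c,0],[0,0,1]])+[q[0],q[1],q[3]]
def hullmask(p):
    m=np.zeros((480*4,640*4),np.uint8); h=cv2.convexHull(np.round((p*4+1.5)*16).astype(np.int32).reshape(-1,1,2))
    cv2.fillConvexPoly(m,h,1,shift=4); return m
def biggest(m):
    c,_=cv2.findContours(m.astype(np.uint8),cv2.RETR_EXTERNAL,cv2.CHAIN_APPROX_NONE)
    return max(c,key=cv2.contourArea).reshape(-1,2).astype(float)
def fit(views,M,q0,zfree=True):
    """views: (mask, camera); silhouette IoU of model M's convex hull. returns q,iou"""
    ms=[hullmask(biggest(m)) for m,_ in views]
    def f(d):
        q=np.array(q0,float)+[d[0],d[1],d[2]*10,d[3] if zfree else 0]
        r=0
        for m,(_,C) in zip(ms,views):
            h=hullmask(proj(place(M,q),C)); r+=np.count_nonzero(m&h)/np.count_nonzero(m|h)
        return 1-r/len(ms)
    S=np.vstack([np.zeros(4),np.diag([.02,.02,.02,.01])])
    r=minimize(f,np.zeros(4),method="Nelder-Mead",options=dict(initial_simplex=S,xatol=1e-4,fatol=1e-4,maxiter=160))
    r=minimize(f,r.x,method="Nelder-Mead",options=dict(initial_simplex=r.x+S/4,xatol=1e-4,fatol=1e-5,maxiter=160))
    d=r.x; return np.array(q0,float)+[d[0],d[1],d[2]*10,d[3] if zfree else 0],1-r.fun
def ground(px,C,z):
    T,K,d=C; u=cv2.undistortPoints(np.array(px,float).reshape(-1,1,2),K,d).reshape(2); v=T[:3,:3]@[*u,1]; return T[:3,3]+v*(z-T[2,3])/v[2]
def down(yaw): # tool z down, tool x along (cos yaw, sin yaw)
    return (R.from_euler("z",yaw)*R.from_euler("x",np.pi)).as_quat()
LID=box(.17,.23,.077,.095); SEP=box(.15,.066,0,.005); MOD=box(.142,.058,0,.018)
E
python3 - <<'E'
from h import *
V={}
for n in("top","side"):
    viewer.capture(n); V[n]={t:nets.masks_of(n,t) for t in("lid","separator","stacked")}
def pick(n,t,px):
    return min(V[n][t],key=lambda d:np.hypot(*(np.mean(np.nonzero(d["mask"]),axis=1)[::-1]-px)))["mask"]
Ct,Cs=cam("top"),cam("side")
for t,M,pt,ps,z in(("lid",LID,(215,208),(334,176),0),("separator",SEP,(425,215),(384,323),.04),("stacked",MOD,(350,216),(363,270),.02)):
    g=ground(pt,Ct,z+.08*(t=="lid"))
    q0=[g[0],g[1],0,z]
    for vs,zf in(([(pick("top",t,pt),Ct)],0),([(pick("top",t,pt),Ct),(pick("side",t,ps),Cs)],1)):
        q,i=fit(vs,M,q0,zf); print(t,zf,np.round(q,4),round(i,3))
print("button",ground((214,262),Ct,.055))
E
```

```text
lid 0 [ 0.56    0.239  -0.0794  0.    ] 0.986
lid 1 [ 0.5593  0.2386 -0.0801  0.0034] 0.968
separator 0 [ 0.5455 -0.2819  0.1085  0.04  ] 0.976
separator 1 [ 0.5459 -0.2816  0.1101  0.0415] 0.961
stacked 0 [ 0.5467 -0.0936 -0.1637  0.02  ] 0.952
stacked 1 [ 0.5472 -0.0937 -0.1679  0.0163] 0.893
button [0.43134237 0.24508419 0.055     ]
```

```bash
cat >> h.py <<'E'
JIG=np.array([.5595,.239,-.080])
def jigp(p): return place(np.array(p,float).reshape(1,3),[*JIG,0])[0]
ax=R.from_euler("z",JIG[2]).apply([np.sin(np.radians(40)),0,-np.cos(np.radians(40))])
seat=jigp([-.121,0,.040])
def pressq(flip):
    y=R.from_euler("z",JIG[2]).apply([0,-1,0])*(1 if flip else -1); return R.from_matrix(np.c_[np.cross(y,ax),y,ax]).as_quat()
E
python3 - <<'E'
from h import *
print(status.sense()["t"])
for f in(0,1):
    for d in(.12,.06,.03): print(f,d,inverse_kinematics(seat-ax*(d+.022),pressq(f)))
for nm,p,y in(("sep",(.546,-.282,.06),.11),("tray",(.547,-.094,.06),-.166),("mod",(.5595,.239,.08),-.08+np.pi/2)):
    for k in(0,np.pi): 
        for z in(0,.2): print(nm,k,z,inverse_kinematics(np.add(p,(0,0,z)),down(y+k)))
E
```

```text
1.4
0 0.12 [ 0.80275721 -0.30089922  2.2223227  -0.70869178  0.86783933 -0.31458716]
0 0.06 [ 0.71109389 -0.17923469  2.24076475 -0.77935185  0.70808799 -0.26779232]
0 0.03 [ 0.67005265 -0.11047759  2.24194475 -0.83255728  0.63403828 -0.22620296]
1 0.12 None
1 0.06 None
1 0.03 None
sep 0 0 [-6.02049663e-01  3.63225356e-01  1.57801956e+00 -4.44089210e-16
  1.20034774e+00  8.58746664e-01]
sep 0 0.2 [-6.02049663e-01  2.31135080e-01  1.32864634e+00 -4.44089210e-16
  1.58181124e+00  8.58746664e-01]
sep 3.141592653589793 0 [-0.60204966  0.36322536  1.57801956  0.          1.20034774 -2.28284599]
sep 3.141592653589793 0.2 [-0.60204966  0.23113508  1.32864634  0.          1.58181124 -2.28284599]
tray 0 0 [-3.09003497e-01  2.52031219e-01  1.72615243e+00 -4.44089210e-16
  1.16340901e+00  1.42779283e+00]
tray 0 0.2 [-3.09003497e-01  1.06598573e-01  1.47318837e+00 -4.44089210e-16
  1.56180571e+00  1.42779283e+00]
tray 3.141592653589793 0 [-0.3090035   0.25203122  1.72615243  0.          1.16340901 -1.71379982]
tray 3.141592653589793 0.2 [-0.3090035   0.10659857  1.47318837  0.          1.56180571 -1.71379982]
mod 0 0 [ 2.77136201e-01  3.31654373e-01  1.57611292e+00 -4.44089210e-16
  1.23382536e+00  3.57136201e-01]
mod 0 0.2 [ 2.77136201e-01  2.13533304e-01  1.31005295e+00 -4.44089210e-16
  1.61800640e+00  3.57136201e-01]
mod 3.141592653589793 0 [ 0.2771362   0.33165437  1.57611292  0.          1.23382536 -2.78445645]
mod 3.141592653589793 0.2 [ 0.2771362   0.2135333   1.31005295  0.          1.6180064  -2.78445645]
```

Run:
```python
from h import *
claw.command_gripper(0.0)
arm.move_ptp(seat-ax*.142,pressq(0)); s=status.sense(); print(s["t"],s["position"]-(seat-ax*.142),s["ft_force"],s["grip_width"])
C=cam("wrist",s); im=viewer.capture("wrist")
for P in(seat,seat-ax*.014,seat-ax*.032): print(proj(P,C))
for P in(seat,seat-ax*.032): cv2.drawMarker(im,tuple(int(v) for v in proj(P,C)[0]),(0,0,255),0,12)
cv2.imwrite("pics/w1.png",im)
```

```text
3.5167 [0.00033746 0.00075418 0.00071586] [-0.29461219  0.27637895 -0.14313477] -0.00019349229424684908
[[317.68460271 231.62801577]]
[[317.69165862 237.42976873]]
[[317.70192135 245.84363608]]
```

View pics/w1.png

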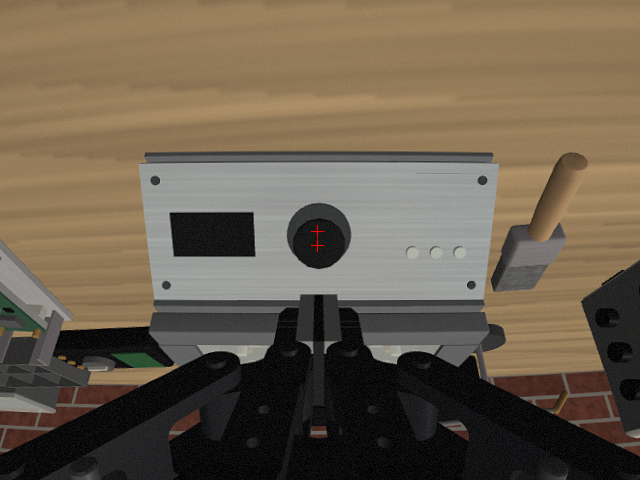

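The wrist view shows the black mushroom cap alone mid-panel at about (318,242), right where I predicted it. The display at (212,234) is clearly a different thing. Now I'll feel for the button.

```bash
cat > press.py <<'E'
from h import *
arm.line_to(seat-ax*.078,vel=.1); arm.dwell(.2)
b=status.sense(); F0=b["ft_force"]; print(b["t"])
force=lambda:-(status.sense()["ft_force"]-F0)@ax
d=.078; c=None; log=[]
while d>.030:
    d-=.001 if c is None else .0005
    arm.line_to(seat-ax*d,vel=.02)
    s=status.sense(); f=-(s["ft_force"]-F0)@ax; da=(seat-s["position"])@ax
    if c is None and f>1.2: c=da+f/12000; print("contact d",d,da,f)
    if c is not None: log.append((round((c-da)*1e3,2),round(f,2)))
    if f>10 or (c is not None and c-da-f/12000>.0056): break
    if len(log)>3 and f<log[-2][1]-2: break
print(log,status.sense()["t"])
viewer.capture("top")
l=nets.masks_of("top","lid")
print([(round(x["p"],2),x["box"]) for x in l])
E
python3 press.py
```

```text
4.5583
contact d 0.04499999999999997 0.045027573005020145 5.109137086345007
[(np.float64(0.43), np.float64(5.11)), (np.float64(0.93), np.float64(5.71)), (np.float64(1.46), np.float64(5.76)), (np.float64(1.97), np.float64(5.63)), (np.float64(2.45), np.float64(5.64)), (np.float64(2.94), np.float64(6.53)), (np.float64(3.43), np.float64(6.27)), (np.float64(3.94), np.float64(6.61)), (np.float64(4.44), np.float64(6.99)), (np.float64(4.95), np.float64(6.49)), (np.float64(5.46), np.float64(5.3)), (np.float64(5.97), np.float64(5.23)), (np.float64(6.47), np.float64(6.71))] 15.8083
[]
```

Run:
```python
from h import *
im=viewer.capture("side"); s=status.sense(); print(s["t"],s["ft_force"])
cv2.imwrite("pics/s2.png",cv2.resize(im[90:260,220:420],(706,600)))
```

```text
15.9583 [-4.60847758 -0.17888917  4.89489909]
```

View pics/s2.png

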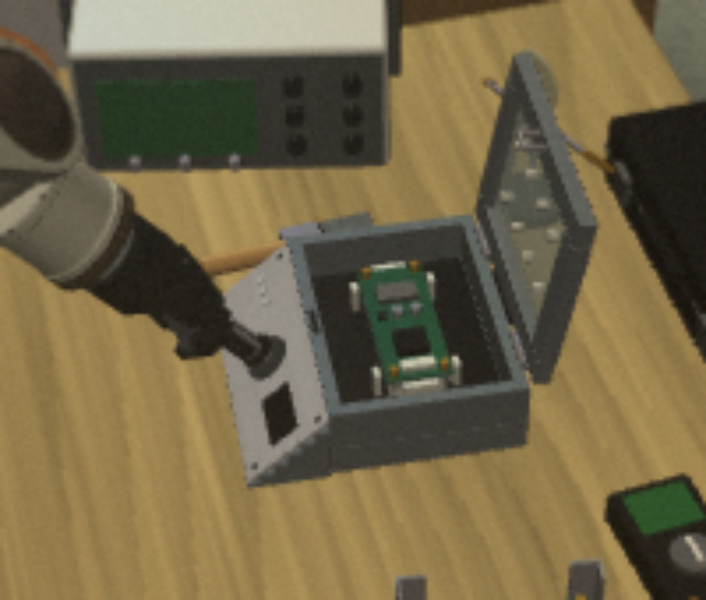

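The side view shows the lid fully open, leaning back, with the tested module in the nest and the finger on the button at (288,192). Next I retract, then view the nest, the tray and the separator from two wrist positions each. In between, I touch the bench to find the fingertip offset.

```bash
cat >> h.py <<'E'
MOD=np.vstack([box(.142,.058,0,.010),box(.130,.046,.010,.018)])
def look(t):
    s=status.sense(); C=cam("wrist",s); im=viewer.capture("wrist"); out={}
    for k in t: out[k]=nets.masks_of("wrist",k)
    return C,im,out
def pickn(lst,C,P):
    p=proj(P,C)[0]; l=[d for d in lst if np.hypot(*(np.mean(np.nonzero(d["mask"]),axis=1)[::-1]-p))<60]
    return (l[0]["mask"],C) if l else None
E
python3 - <<'E'
from h import *
arm.line_to(seat-ax*.15,vel=.2)
yj=JIG[2]+np.pi/2
views=[]
for dy in(.05,-.05):
    p=jigp([-.02,dy,.27]); arm.move_ptp(p,down(yj)); views.append(look(["tested"]))
    if dy>0: claw.command_gripper(.085)
q0=[*jigp([0,0,0])[:2],yj,.052]
vs=[pickn(v[2]["tested"],v[0],[q0[0],q0[1],.06]) for v in views]; vs=[v for v in vs if v]
print(len(vs),status.sense()["t"])
for u in ([v] for v in vs): print(fit(u,MOD,q0,False))
print(fit(vs,MOD,q0))
im=views[1][1]
cv2.imwrite("pics/w2.png",im)
# bench touch
claw.command_gripper(.060)
arm.move_ptp([.36,.06,.06],down(yj)); arm.line_to([.36,.06,.034],vel=.1); arm.dwell(.1)
F0=status.sense()["ft_force"][2]; z=.034
while z>.006:
    z-=.001; arm.line_to([.36,.06,z],vel=.03); s=status.sense()
    if s["ft_force"][2]-F0>1.5: break
print("touch",z,s["position"],s["ft_force"]-F0,s["grip_width"],s["t"])
arm.line_to([.36,.06,.06],vel=.15)
views=[]
for p in([.53,-.16,.27],[.53,-.22,.27]):
    arm.move_ptp(p,down(.0)); views.append(look(["stacked","separator","tray"]))
import pickle; pickle.dump(views,open("v.pkl","wb"))
for k,M,q0 in(("separator",SEP,[.5455,-.2819,.109,.04]),("stacked",MOD,[.547,-.0936,-.165,.02])):
    vs=[pickn(v[2][k],v[0],[q0[0],q0[1],q0[3]+.01]) for v in views]; vs=[v for v in vs if v]
    print(k,len(vs))
    for u in ([v] for v in vs): print(fit(u,M,q0,False))
    print(fit(vs,M,q0))
cv2.imwrite("pics/w3.png",views[0][1]); print(status.sense()["t"])
E
```

```text
1 19.3083
(array([0.56273413, 0.23846874, 1.50145734, 0.052     ]), np.float64(0.978273606093155))
(array([0.56273305, 0.23859249, 1.50128891, 0.05121732]), np.float64(0.9784032170532291))
touch 0.027999999999999997 [0.35992679 0.05999616 0.02792065] [1.12722109 0.97292333 1.61178389] 0.06019238181430812 22.85
separator 2
(array([ 0.54901564, -0.2829385 ,  0.11568599,  0.04      ]), np.float64(0.9864869080779944))
(array([ 0.54906008, -0.28281552,  0.11918766,  0.04      ]), np.float64(0.987152071948397))
(array([ 0.54897398, -0.28289938,  0.11609229,  0.04007314]), np.float64(0.9863540869355569))
stacked 2
(array([ 0.55005788, -0.09306146, -0.15498877,  0.02      ]), np.float64(0.9880228664668589))
(array([ 0.54970913, -0.09267779, -0.1484599 ,  0.02      ]), np.float64(0.9695949931740423))
(array([ 0.54996266, -0.09318227, -0.15373033,  0.02082976]), np.float64(0.9782597019323711))
25.275
```

Run:
```python
from h import *
import pickle; views=pickle.load(open("v.pkl","rb"))
TR=np.vstack([box(.175,.090,0,.008),box(.161,.077,.008,.065)])
vs=[]
for v in views:
    print([(round(d["p"],2),d["box"]) for d in v[2]["tray"]])
    r=pickn(v[2]["tray"],v[0],[.55,-.093,.03]); vs+=[r] if r else []
for u in ([v] for v in vs): print(fit(u,TR,[.55,-.093,-.155,0],False))
qt=fit(vs,TR,[.55,-.093,-.155,0])[0]; print(qt)
C=views[0][0]; im=views[0][1].copy()
def draw(M,q,col):
    cv2.polylines(im,[np.round(proj(place(np.array(M),q),C)*8).astype(np.int32)],True,col,1,cv2.LINE_AA,3)
rect=lambda x,y,z:[[a*x/2,b*y/2,z] for a,b in((1,1),(1,-1),(-1,-1),(-1,1))]
draw(rect(.15,.066,.005),[.549,-.2829,.117,.04],(0,0,255))
draw(rect(.142,.058,.01),[.55,-.0931,-.154,.02],(0,0,255))
draw(rect(.175,.09,.008),[qt[0],qt[1],qt[2],0],(255,0,255)); draw(rect(.155,.071,.065),[qt[0],qt[1],qt[2],0],(0,255,255))
cv2.imwrite("pics/w3o.png",im)
Ct=cam("top"); print("spool",ground((454,194),Ct,.027),"bottle",ground((493,218),Ct,.07))
```

```text
[(0.94, [177.5, 76.5, 130.3, 215.9]), (0.2, [0.0, 80.6, 41.3, 250.2])]
[(0.6, [104.9, 78.2, 133.5, 213.9]), (0.24, [138.9, 95.3, 74.2, 169.0])]
(array([ 0.55069815, -0.09322696, -0.15762359,  0.        ]), np.float64(0.987540076590818))
(array([ 0.55027116, -0.09330302, -0.15750602,  0.        ]), np.float64(0.9875222308063236))
[ 5.50490677e-01 -9.32522848e-02 -1.57567157e-01 -1.77863860e-04]
spool [ 0.60346383 -0.36460687  0.027     ] bottle [ 0.5291362  -0.44594373  0.07      ]
```

View pics/w3o.png

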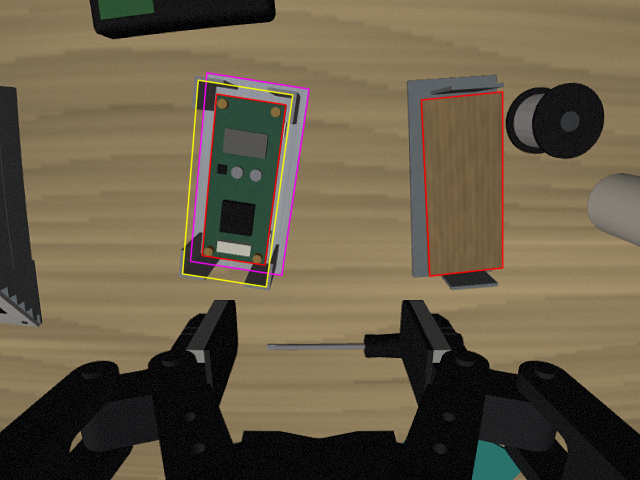

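The overlays match: the sheet's brown face (462,185), the stacked module (245,180), and the tray base and angle outlines all fit. The spool at (555,120) is clear of the fingers. Now I transfer the separator.

Run:
```python
from h import *
S=np.array([.549,-.2829]); T=np.array([.5505,-.0933]); zg=.0612
claw.command_gripper(.080)
arm.move_ptp([*S,.13],down(.117)); arm.line_to([*S,zg],vel=.12)
claw.command_gripper(.050)
s=status.sense(); print("grip",s["grip_width"],s["finger_force"],s["position"],s["t"])
arm.line_to([*S,zg+.075],vel=.15)
arm.move_ptp([*T,zg+.075],down(-.1575))
s=status.sense(); C=cam("wrist",s); im=viewer.capture("wrist"); print(s["grip_width"],s["position"],s["t"],s["finger_force"])
q=[*T,-.1575,.040+.075]
for M,q,col in((np.array([[.075,.033,.005],[.075,-.033,.005],[-.075,-.033,.005],[-.075,.033,.005]]),q,(0,0,255)),):
    cv2.polylines(im,[np.round(proj(place(M,q),C)*8).astype(np.int32)],True,col,1,cv2.LINE_AA,3)
cv2.imwrite("pics/w4.png",im)
```

```text
grip 0.05026511069567463 10.342334560118616 [ 0.55016226 -0.28357425  0.06391802] 27.4
0.050005134922833344 [ 0.55042163 -0.09358249  0.13560184] 28.8333 0.0
```

View pics/w4.png

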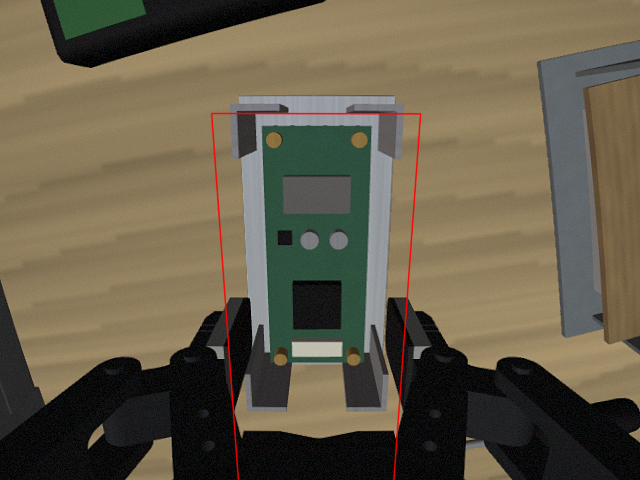

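The sheet wasn't gripped: the picture shows empty fingers over the tray, and the sheet still on the dispenser at the right (615,200). The bench touch was a false trigger, so the 22 mm fingertip offset applies with the fingers shut. I'll measure the sheet again and grip lower.

```bash
cat > sep.py <<'E'
from h import *
claw.command_gripper(.080)
arm.move_ptp([.53,-.22,.25],down(0)); C,im,o=look(["separator"])
v=pickn(o["separator"],C,[.549,-.283,.045])
q,i=fit([v],SEP,[.549,-.2829,.117,.04],False); print(q,i)
S=q[:2]; yw=q[2]; zg=.049
assert i>.97 and abs(yw-.117)<.15 and np.hypot(*(S-[.549,-.2829]))<.02
arm.move_ptp([*S,.12],down(yw)); arm.line_to([*S,zg],vel=.12)
claw.command_gripper(.056)
s=status.sense(); print("grip",s["grip_width"],s["finger_force"],s["position"],s["t"])
assert s["grip_width"]>.063
arm.line_to([*S,zg+.075],vel=.15)
T=np.array([.5505,-.0933])
arm.move_ptp([*T,zg+.075],down(-.1575))
s=status.sense(); C=cam("wrist",s); im=viewer.capture("wrist"); print(s["grip_width"],s["position"],s["t"],s["finger_force"])
M=np.array([[.075,.033,.005],[.075,-.033,.005],[-.075,-.033,.005],[-.075,.033,.005]])
cv2.polylines(im,[np.round(proj(place(M,[*T,-.1575,.115]),C)*8).astype(np.int32)],True,(0,0,255),1,cv2.LINE_AA,3)
cv2.imwrite("pics/w5.png",im)
E
python3 sep.py
```

```text
[ 0.54884903 -0.28286304  0.11564574  0.04      ] 0.984596280061973
grip 0.06359392757805432 63.717653827234244 [ 0.54934299 -0.28311281  0.05066308] 31.8
0.06373124649956224 [ 0.55040216 -0.09348965  0.123363  ] 33.2333 65.79511398202158
```

View pics/w5.png

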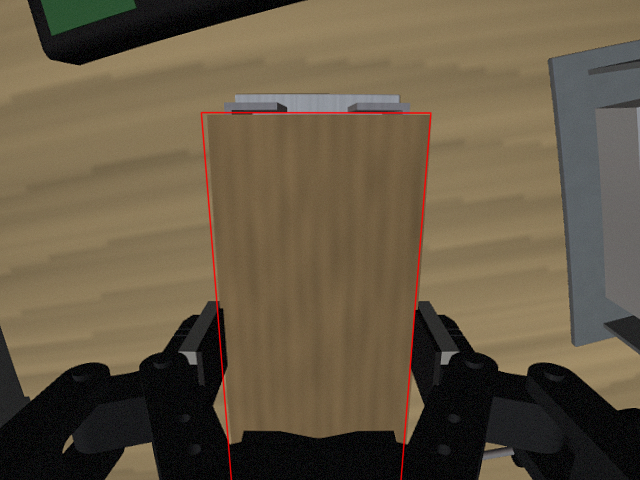

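The brown sheet is held flat and centred, with its edges about 3 px inside the predicted outline on both sides, so it hangs about 2 mm lower than planned. Now I lower it by feel.

```bash
cat >> h.py <<'E'
def feel(T,z,zmin,thr,step=.0007):
    arm.line_to([*T,z],vel=.1); arm.dwell(.15)
    F0=np.mean([status.sense()["ft_force"][2] for _ in range(3)]); fs=[]
    while z>zmin:
        z-=step; arm.line_to([*T,z],vel=.03); s=status.sense(); fs.append(round(s["ft_force"][2]-F0,1))
        if fs[-1]>thr: break
    print("feel",z,s["position"],fs,s["t"])
E
python3 - <<'E'
from h import *
T=np.array([.5505,-.0933])
arm.line_to([*T,.07],vel=.2)
feel(T,.052,.0465,4)
claw.command_gripper(.082); arm.line_to([*T,.12],vel=.2)
arm.move_ptp([.50,-.12,.25],down(-.1575)); C,im,o=look(["separator"])
v=pickn(o["separator"],C,[*T,.043]); 
for zf in (0,): print(fit([v],SEP,[*T,-.1575,.038],zf))
s=status.sense(); print(s["t"])
M=np.array([[.075,.033,.005],[.075,-.033,.005],[-.075,-.033,.005],[-.075,.033,.005]])
cv2.polylines(im,[np.round(proj(place(M,[*T,-.1575,.038]),C)*8).astype(np.int32)],True,(0,0,255),1,cv2.LINE_AA,3)
cv2.imwrite("pics/w6.png",im)
E
```

```text
feel 0.0485 [ 0.5505679  -0.09331149  0.04883627] [np.float64(-1.0), np.float64(-1.2), np.float64(-0.8), np.float64(-0.6), np.float64(4.1)] 35.4333
(array([ 0.55037596, -0.09397991, -0.16295599,  0.038     ]), np.float64(0.9813639307856019))
36.9917
```

View pics/w6.png

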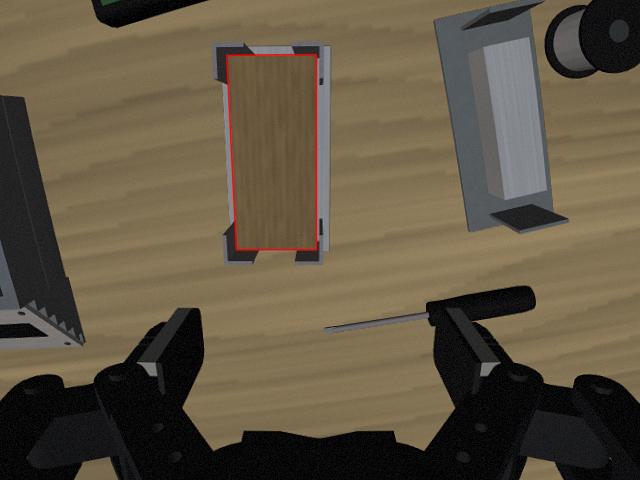

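The sheet lies flat between the four angles (275,152), matching the outline. Now the tested module.

```bash
cat > mod.py <<'E'
from h import *
q=np.array([.5627,.2385,1.5014,.052])
claw.command_gripper(.078)
arm.move_ptp([q[0],q[1]-.03,.25],down(q[2])); C,im,o=look(["tested"])
v=pickn(o["tested"],C,[*q[:2],.062])
if v:
    q2,i=fit([v],MOD,q,False); print(q2,i)
    if i>.96 and np.hypot(*(q2-q)[:2])<.006: q=(q+q2)/2
S=q[:2]; zg=.0710
arm.move_ptp([*S,.15],down(q[2])); arm.line_to([*S,.09],vel=.15); arm.line_to([*S,zg],vel=.08)
s=status.sense(); print("at",s["position"],s["ft_force"])
claw.command_gripper(.050)
s=status.sense(); print("grip",s["grip_width"],s["finger_force"],s["position"],s["t"])
assert s["grip_width"]>.054
arm.line_to([*S,zg+.01],vel=.08); arm.line_to([*S,zg+.09],vel=.15)
T=np.array([.5505,-.0933])
arm.move_ptp([*T,zg+.07],down(-.1575))
s=status.sense(); C=cam("wrist",s); im=viewer.capture("wrist"); print(s["grip_width"],s["position"],s["t"],s["finger_force"])
M=np.array([[.071,.029,.01],[.071,-.029,.01],[-.071,-.029,.01],[-.071,.029,.01]])
cv2.polylines(im,[np.round(proj(place(M,[*T,-.1575,.122]),C)*8).astype(np.int32)],True,(0,0,255),1,cv2.LINE_AA,3)
cv2.imwrite("pics/w7.png",im)
E
python3 mod.py
```

```text
[0.56265563 0.2383658  1.50245328 0.052     ] 0.9816146125656179
at [0.56242136 0.23838227 0.07055384] [-0.21698337  0.15976753  0.53895254]
grip 0.05638774046226976 64.6544873714447 [0.56291516 0.23855272 0.07183268] 40.35
0.055914140138968706 [ 0.55060167 -0.09260913  0.1407146 ] 42.5667 68.31529676914215
```

View pics/w7.png

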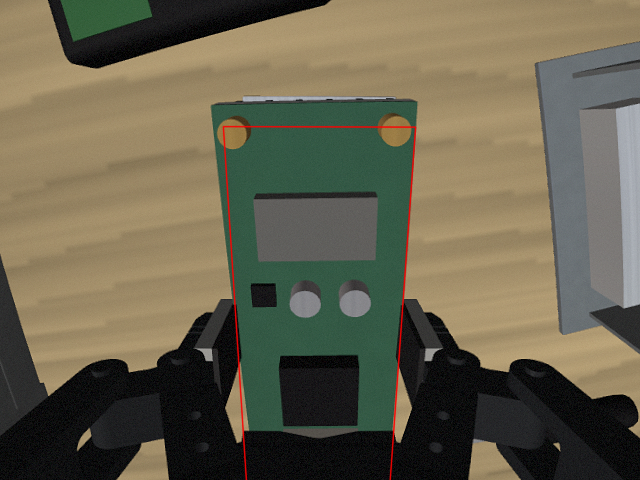

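The module is held but has pitched: its far edge (row about 103) is closer to the camera than predicted and the near part is lower. I'll measure the pitch from the board edges and level it with the tool.

```bash
cat > pitch.py <<'E'
from h import *
from scipy.optimize import least_squares
def measure():
    s=status.sense(); C=cam("wrist",s); im=viewer.capture("wrist").astype(int)
    g=((im[...,1]>im[...,2]+12)&(im[...,1]>im[...,0]+8)).astype(np.uint8); g[:90]=0
    g=cv2.morphologyEx(g,cv2.MORPH_OPEN,np.ones((3,3),np.uint8))
    n,l,st,_=cv2.connectedComponentsWithStats(g); g=l==1+np.argmax(st[1:,4])
    rows=[r for r in list(range(140,285,5))+list(range(402,426,4))]
    L=np.array([np.nonzero(g[r])[0][0] for r in rows])-.5; Rr=np.array([np.nonzero(g[r])[0][-1] for r in rows])+.5
    cols=range(250,390,10); top=np.array([np.nonzero(g[:,c])[0][0] for c in cols])-.5
    Rt=R.from_quat(s["tcp_rot"]); 
    def pts(q,P): # q: pitch,yaw,roll=0 about tool axes; x,y,z offset of underside centre from TCP, tool frame
        Q=R.from_euler("yz",[q[0],q[1]]); return s["position"]+Rt.apply(Q.apply(np.asarray(P)*[1,-1,-1])+[q[2],q[3],q[4]])
    u=np.linspace(-.071,.071,60)
    def res(q):
        a=proj(pts(q,np.c_[u,0*u+.029,0*u+.010]),C); b=proj(pts(q,np.c_[u,0*u-.029,0*u+.010]),C)
        if a[:,0].mean()>b[:,0].mean(): a,b=b,a
        f=lambda e:np.interp(rows,*e[np.argsort(e[:,1])].T[::-1])
        w=np.linspace(-.029,.029,30); e=-.071
        t=proj(pts(q,np.c_[0*w+e,w,0*w+.010]),C); o=np.argsort(t[:,0])
        return np.r_[f(a)-L,f(b)-Rr,np.interp(cols,t[o,0],t[o,1])-top]
    # far end in view is tool -x
    r=least_squares(res,[0,0,0,0,.019],loss="soft_l1",x_scale=[.1,.1,.01,.01,.01]); 
    return r.x,np.sqrt(np.mean(r.fun**2)),s
if __name__=="__main__":
    q,e,s=measure(); print("pitch deg",np.degrees(q[0]),"yaw",np.degrees(q[1]),"off mm",q[2:]*1e3,"rms px",e,s["position"],s["t"])
E
python3 pitch.py
```

```text
pitch deg 32.16364192890009 yaw -1.9647946546877662 off mm [109.935134    -1.90569694 -12.87324478] rms px 43.34750871164349 [ 0.550674   -0.09240352  0.14081784] 42.6167
```

```bash
sed -i 's/e=-.071/e=.071/; s/tool -x/tool +x/' pitch.py; python3 pitch.py
```

```text
pitch deg 7.50110103907671 yaw -1.0123628238984657 off mm [ 8.46274798  0.54653351 20.19253527] rms px 0.29017960882936705 [ 0.55074086 -0.09235564  0.14089056] 42.6667
```

Run:
```python
from h import *
from pitch import measure
T=np.array([.5505,-.0933])
def target(q,z):
    Rt=R.from_quat(down(-.1575))*R.from_euler("yz",[q[0],q[1]]).inv()
    return np.array([*T,z])-Rt.apply(q[2:5]), Rt.as_quat()
q,e,s=measure()
p,o=target(q,.115); print(p,o); arm.move_ptp(p,o); arm.dwell(.2)
q,e,s=measure(); print("pitch",np.degrees(q[:2]),q[2:]*1e3,e,s["t"])
p,o=target(q,.095); arm.move_ptp(p,o)
p,o=target(q,.043); s=status.sense()
print("tilt check",(R.from_quat(s["tcp_rot"]).inv()*R.from_quat(o)).magnitude(), p, s["position"])
im=viewer.capture("side"); cv2.imwrite("pics/s8.png",cv2.resize(im[200:320,290:450],(800,600)))
```

```text
[ 0.54491742 -0.09171199  0.13612345] [ 0.9940364  -0.08724688 -0.06525876 -0.00457257]
pitch [ 7.45547676 -1.02888694] [ 8.52817468  0.54579446 19.99249869] 0.3219810350420453 43.225
tilt check 0.0011391825074264054 [ 0.54483118 -0.0916921   0.06392861] [ 0.54421937 -0.09152731  0.1155746 ]
```

View pics/s8.png

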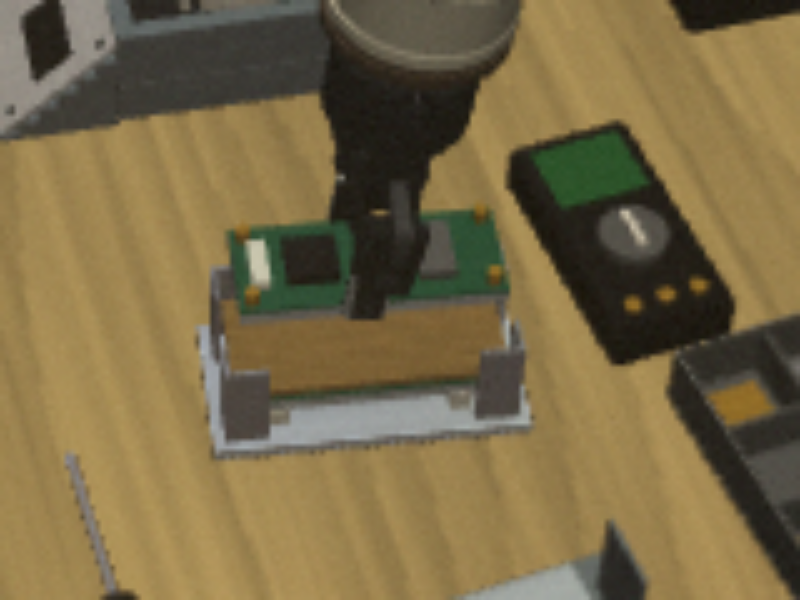

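The side view shows the module now level and centred over the tray and sheet (about (370,265) in the crop). I'll lower it by feel.

Run:
```python
from h import *
p=np.array([.54483,-.09169,.06393])
arm.line_to([p[0],p[1],p[2]+.02],vel=.12)
feel(p[:2],p[2]+.004,p[2]-.0022,5,.0006)
claw.command_gripper(.074)
s=status.sense(); print(s["position"],s["grip_width"],s["ft_force"])
a=R.from_quat(s["tcp_rot"]).apply([0,0,-1]); arm.line_to(s["position"]+a*.05,vel=.12)
p2=s["position"]+a*.05; arm.line_to([p2[0],p2[1],.2],vel=.2)
arm.move_ptp([.48,-.09,.26],down(-.1575)); C,im,o=look(["tested"])
v=pickn(o["tested"],C,[.5505,-.0933,.053]); print(fit([v],MOD,[.5505,-.0933,-.1575,.043],False))
s=status.sense(); print(s["t"])
a=im[20:320,150:450]; b=viewer.capture("side")[200:320,300:420]
cv2.imwrite("pics/f9.png",np.hstack([cv2.resize(a,(400,400)),cv2.resize(b,(400,400))]))
```

```text
feel 0.06252999999999997 [ 0.54495257 -0.09167479  0.06317658] [np.float64(-0.4), np.float64(-0.5), np.float64(-1.2), np.float64(-0.5), np.float64(-0.6), np.float64(-0.7), np.float64(-0.6), np.float64(3.4), np.float64(11.6)] 46.7
[ 0.54480898 -0.09172944  0.06240886] 0.07372668065513728 [-0.00247469 -0.33917808 -0.04333324]
(array([ 0.55067972, -0.09317179, -0.15692498,  0.043     ]), np.float64(0.9777865592708745))
48.7667
```

View pics/f9.png

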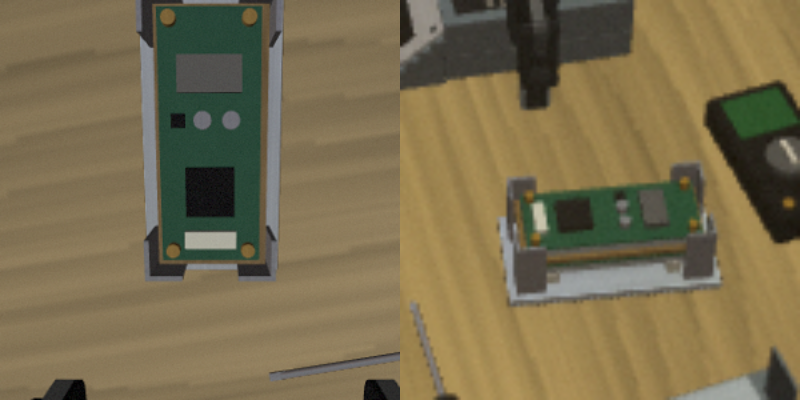

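Both views show the module flat on the sheet, centred between the angles and lengthways like the one below. The arm is clear, so I hand the job in.

```bash
python3 -c "
from rig import order
print(order.sign_off())"
```

```text
the job is handed in; nothing more can be done
None
```

The job is handed in at about 49 s of the 72 s allowed: the lid is open, the separator lies on the stacked module, and the tested module sits flat and centred on top; the first separator grasp slipped off and had to be repeated.

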